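# Pin the spindle of the wrapping-paper dispenser

### The job

Take the hitch pin out of its wooden block and push it down through the cross hole near the free end of the paper dispenser's spindle until its flange sits on the spindle, loop side outwards. Then swing its sprung loop down over the spindle's end until it has snapped past and lies against the pin below, and let go. Feel your way with light pressure, never forcing anything against the dispenser, and leave the other things on the counter alone.

Things in the scene. Friction and masses are not known exactly. Their poses are not given: they have to be found in the camera images.
- stand: Grey steel wrapping-paper dispenser fixed to the counter: base plate, two uprights, a 70 mm paper roll between them and a level square steel spindle, 22 x 22 mm. Origin on the counter below the nominal cross hole; z up, x along the spindle towards its free end. Spindle axis at z = 80 mm (flat top 91, underside 69). The near upright's outer face is at x = -24 mm, its top at z = 100 mm.
- hole_nominal (a point): Nominal mouth of the spindle's vertical 10 mm cross hole (1 mm countersink), on the centre line of the flat top. The spindle is clamped differently each time, so the true hole lies anywhere up to 12 mm from this point, either way along the spindle (x), unmeasured: find it by sight or by feeling along the top. The free end is 24 mm outwards of the true hole; its lower edge has an 8 mm chamfer.
- block: Wooden block 56 x 56 mm, 40 mm high, fixed, with an upright 12 mm hole right through its middle in which the pin is parked. Origin at the centre of its underside, z up.
- pin_grip (a point): Centre of the dark steel grip of the loose hitch pin (about 120 g in all). z up along the pin, y along the loop's hinge, x to the side on which the loop stands out. The grip is 20 mm (x) by 16 mm (y) by 26 mm high; take it across the 16 mm, fingers closing along y. The flange's underside is 35 mm and the loop's hinge 27 mm below this point.
- pin_seat (a point): Centre of the underside of the pin's flange (17 mm across, 4 mm thick), which must rest on the spindle's top; axes as pin_grip. Below it is a round shank 8 mm thick and 33 mm long, tapered over its last 4 mm. In the block the flange rests on the block's top.
- loop (a joint): Angle (rad) of the pin's wire loop. 0: down, leaning on the shank (0.2 rad off its line, on the +x side); 1.37: straight out to +x; starts at 1.25 to 1.5, opens to 1.75, stays where left. Going down over the spindle the crossbar meets the end at about 0.7, must be forced about 2 mm outwards along the loop, and snaps past at about 0.3; then push it on to 0.
- loop_end (a point): Middle of the loop's far crossbar. The loop is a U of 5 mm steel wire: two straight side arms 44 mm apart (each 22 mm from the pin's middle) and this crossbar, 34.5 mm from the hinge. It is sprung lengthwise, about 3 N per mm. Pushing both side arms towards the pin, one finger either side of the spindle, near the crossbar, takes about 5 to 12 N in all.
- tag_gun: White price-tag gun lying on its side, 85 mm long body with an 80 mm handle; bystander.
- glue: Small amber bottle, 38 mm wide, 85 mm high; bystander.
- mug: Blue mug, 82 mm wide, 95 mm high; bystander.
- tickets: White box of tickets 85 x 55 x 30 mm; bystander.
- tape: Yellow disc-shaped tape reel, 68 mm wide, 19 mm high; bystander.
- reader: Black card reader 160 x 78 x 22 mm; bystander.
- driver: Screwdriver lying on the counter; bystander.
There are look-alikes about, which are no part of the job. There is more than one size of the part that bears pin_grip; the job needs the smallest.

How it is judged:
On the way, in this order (a step that is already met when the one before it is completed fails the run):
1. the pin is through the cross hole with its flange on the spindle, while the loop is still open (z of pin_grip in the frame of stand between 0.122 and 0.1285 m and y of pin_grip in the frame of stand between -0.006 and 0.006 m and x of pin_grip in the frame of stand between -0.02 and 0.02 m and angle between the z axis of pin_grip and the z axis of stand, either way round below 0.15 rad and value of joint loop above 0.7 rad), for 0.2 s.
2. the loop has snapped over the spindle's end and lies against the pin (value of joint loop below 0.2 rad), for 0.2 s.
At the end, for the whole second after the job is handed in: The pin stands upright (within 0.15 rad) in the spindle's cross hole with its flange within 2.5 mm of the spindle's top, and the loop is round the spindle's end, within 0.2 rad of resting against the pin (z of pin_grip in the frame of stand between 0.122 and 0.1285 m and y of pin_grip in the frame of stand between -0.006 and 0.006 m and x of pin_grip in the frame of stand between -0.02 and 0.02 m and angle between the z axis of pin_grip and the z axis of stand, either way round below 0.15 rad and value of joint loop below 0.2 rad and z of loop_end in the frame of stand below 0.072 m and x of loop_end in the frame of stand below 0.036 m); the robot touches nothing.
It fails at once if the dispenser is pressed with more than 60 N (contact force between anything else and stand above 60 N).
It fails at once if another thing on the counter is moved by more than 20 mm (distance of any of tag_gun, glue, mug, tickets, tape, reader, driver from where it was at the start of the episode above 0.02 m).
It also fails if it takes over 64 s, if anything falls off the work surface, if the arm or the gripper's body presses on something with over 40 N, if the wrist force passes 120 N, or if a joint passes its speed limit or range.

### The arm

A 6-joint arm with a two-finger parallel gripper is mounted at the origin on the work surface. World frame = base frame: x ahead of the robot, y to its left, z up, the work surface at z = 0. Lengths are in m, angles in rad, forces in N, time in s.
With the tool pointing down it reaches from about 0.375 to 0.9 m from the base axis. Payload 3.1 kg.
Tool frame: the origin (TCP) lies midway between the tips of the shut fingers; the grasp point (between the pads) lies 19 mm behind it; x points along the fingers, z is the direction in which the jaws open and shut, and the axes are right-handed (so a half turn about x gives the same grasp; the last joint's range is limited). The gripper opens to 87 mm and grips with 3 to 60 N. Pads are 19 mm wide; open, the fingers measure 117 mm over their backs; the gripper's body (75 mm by 190 mm) begins 51 mm behind the grasp point.
Start: joints at [1.097, 0.527, 1.433, -0, 1.181, -0.178], TCP at [0.182, 0.598, 0.223] pointing down, gripper open.
Joint ranges: [-3.08, 3.08], [-0.75, 2.2], [0.22, 2.44], [-1.43, 4.57], [0, 2.65], [-2.85, 2.85]. Speed limits (rad/s): [2.79, 2.79, 3.14, 3.14, 3.14, 3.14].

### API

Orientations are given as a unit quaternion [x, y, z, w].
In Python, from rig import robot, optics, workorder gives the robot as it stands.
- The arm moves only by the tool arm_command, never from a script. Its argument "plan" is a list of rows, each a list of 7 numbers: the shift along the tool's x, y, z in cm, then the turn, a rotation vector about the tool's x, y, z in rad, then the finger opening in cm, from 0 to 8.7. In form: [[x, y, z, ax, ay, az, gripper], ...]. A call has 1 to 12 rows; each row shifts and turns the pose as measured when the row begins, along the tool's axes as they then stand; what a row does not reach is not made up. A row lasts 1/8 s, in which the tool goes at most 62.5 mm and 10.7 degrees, less where a joint would pass 70% of its speed; a pose out of reach is approached as far as the arm can. A call with a gripper value outside its range is refused whole. The fingers move at their own pace and stop on an object; "grip_force" is the grip in N (left out, the last holds). Time passes only in rows, so rows that do not move let the fingers close. It gives the time, the measured TCP pose, the force and the opening at its end, in the units of the state.
- robot.get_obs(): the state, without advancing time (a new reading comes with each control period).
- optics.camera(name): name is "scene" or "top"; returns (picture, depth): 420x560x3 uint8, blue, green, red; 420x560 float32, m along the optical axis (not along the pixel's ray), 0 where there is no reading.
- optics.camera_info(name): a dict with "mtx" (3x3 intrinsics, pixels), "position" and "rotation" of the camera in the world. Camera axes: x right, y down, z forward; pixel columns grow to the right and rows downward; lengths in m; the calibration is good to about 2 mm. A picture is of the moment at which its call begins. camera_info takes no time and is no camera call.
- workorder.hand_in(): hands the job in, once; it reports no verdict.
The state is a dict: "time": time; "q": joint angles; "joint_velocities": joint speeds; "joint_torque": joint torques, N m; "position": TCP position; "tool_rot": TCP orientation; "ft_force": force on the tool from outside, world axes, zero at the start; "moment": the same for the moment, N m; "grip_width": finger opening in m.
Only numpy, scipy, OpenCV 4.12 (cv2) and the standard library are available. Lean on these libraries where they do the work, as an engineer would, in place of code of your own. Each camera call takes 0.05 s, during which the arm holds its last target. There are 200 camera calls.

## Working session

There is one attempt and no reset: what is moved stays moved. The work goes in short steps, Python scripts to look and compute and a tool call to move; the robot and the scene stay as the last step left them, time stands still between calls to the robot, and variables do not carry over. Pictures are saved under pics/ and viewed, about 8 in all and at most 12, crops included, and the job is handed in when it is done.

Besides the shell and the picture viewer there is one more tool, called after "Emit:" by a JSON object that holds its "method" and its "body", one argument or row to a line. arm_command: Moves the arm, as the interface text tells. Its arguments: {"type":"object","properties":{"plan":{"type":"array"},"grip_force":{"type":"number"}},"required":["plan"]}

```bash
mkdir -p pics; ls; cat > h.py <<'E'
import numpy as np, cv2
from rig import robot, optics, workorder
from scipy.spatial.transform import Rotation as R
def info(n):
    i=optics.camera_info(n); Rm=np.array(i["rotation"],float)
    if Rm.shape!=(3,3): Rm=R.from_quat(Rm.ravel()).as_matrix()
    return np.array(i["mtx"]),np.array(i["position"]),Rm
def shot(n,f=None):
    p,d=optics.camera(n)
    if f: cv2.imwrite('pics/'+f,p)
    np.savez('last_%s.npz'%n,p=p,d=d); return p,d
def load(n):
    z=np.load('last_%s.npz'%n); return z['p'],z['d']
def p2w(n,u,v,d):
    K,t,Rm=info(n); return t+Rm@(np.linalg.inv(K)@[u,v,1]*d)
def atz(n,u,v,z):
    K,t,Rm=info(n); r=Rm@(np.linalg.inv(K)@[u,v,1]); return t+r*(z-t[2])/r[2]
def w2p(n,X):
    K,t,Rm=info(n); c=K@(Rm.T@(np.array(X)-t)); return c[:2]/c[2]
def cloud(n,d):
    K,t,Rm=info(n); v,u=np.mgrid[:d.shape[0],:d.shape[1]]
    P=np.stack([u,v,np.ones_like(u)],-1)@np.linalg.inv(K).T*d[...,None]
    return P@Rm.T+t
def st():
    o=robot.get_obs(); return o
E
python3 - <<'E'
from h import *
for n in("scene","top"):
    shot(n,n+'0.png'); print(optics.camera_info(n))
print(robot.get_obs())
E
```

```text
pics
{'mtx': array([[526.759204  ,   0.        , 286.0993448 ],
       [  0.        , 526.759204  , 195.42439389],
       [  0.        ,   0.        ,   1.        ]]), 'position': array([1.35321208, 0.10343367, 0.99968081]), 'rotation': array([ 0.6602377 ,  0.65431038, -0.25762349, -0.2638072 ])}
{'mtx': array([[439.63238595,   0.        , 274.21742693],
       [  0.        , 439.63238595, 210.25536186],
       [  0.        ,   0.        ,   1.        ]]), 'position': array([0.35227125, 0.11685271, 1.12031189]), 'rotation': array([ 0.71388928, -0.6971578 ,  0.04592497, -0.04715921])}
{'time': 0.1, 'q': array([ 1.09751037e+00,  5.28390615e-01,  1.43374852e+00, -3.60816440e-05,
        1.18139964e+00, -1.78502840e-01]), 'joint_velocities': array([ 0.00131507, -0.00190485, -0.00239794, -0.00084652,  0.00031577,
       -0.0005294 ]), 'joint_torque': array([-5.53393438e-04, -4.40991282e+01, -1.77150893e+01,  6.34774799e-02,
        5.34393790e-02, -4.47542573e-05]), 'position': array([0.18126602, 0.59745976, 0.22166695]), 'tool_rot': array([-0.42146895,  0.56861629,  0.42083749,  0.56739338]), 'ft_force': array([-0.74810935, -0.07996016, -0.93380069]), 'moment': array([ 0.00690977, -0.0324029 , -0.012675  ]), 'grip_width': 0.0865250875662168}
```

View pics/scene0.png

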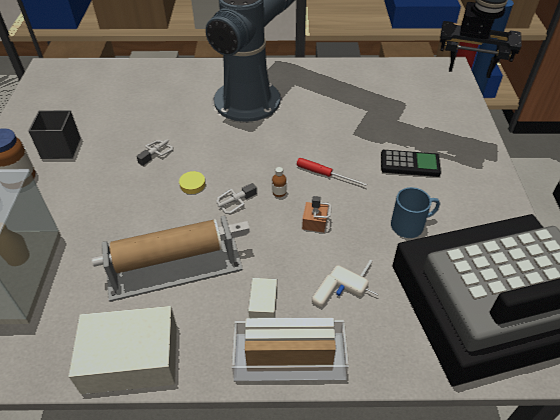

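View pics/top0.png

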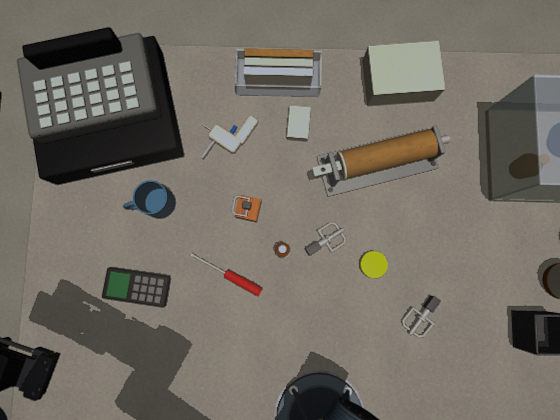

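The scene view shows the parked pin in the orange block at (316,212) and the spindle's free end at (243,228). The two larger look-alike pins lie at (155,151) and (237,196). In the top view the block is at (247,207) and the spindle end at (318,170). Next I'll enlarge these areas and measure.

```bash
python3 - <<'E'
from h import *
pt,dt=load('top'); ps,ds=load('scene')
def crop(p,u,v,w,h,k): return cv2.resize(p[v:v+h,u:u+w],None,fx=k,fy=k,interpolation=cv2.INTER_CUBIC)
A=np.vstack([np.hstack([crop(pt,300,145,50,37,8),crop(pt,222,188,50,37,8)]),
 np.hstack([crop(ps,215,212,50,37,8),crop(ps,292,193,50,37,8)])])
cv2.imwrite('pics/c1.png',A)
for n,d in(('top',dt),('scene',ds)):
    C=cloud(n,d)
    for nm,(x0,x1,y0,y1,z0,z1) in dict(blocktop=(.2,.5,.1,.3,.034,.046)).items(): pass
    if n=='top': boxes=dict(block=(222,188,50,37),spin=(300,145,60,45))
    else: boxes=dict(block=(292,193,50,37),spin=(205,212,60,45))
    for b,(u,v,w,h) in boxes.items():
        P=C[v:v+h,u:u+w].reshape(-1,3)
        print(n,b,np.histogram(P[:,2],bins=np.arange(-.01,.12,.005))[0])
        lo,hi=((.035,.046) if b=='block' else (.086,.095))
        Q=P[(P[:,2]>lo)&(P[:,2]<hi)]
        r=cv2.minAreaRect((Q[:,:2]*1000).astype(np.float32)); print(len(Q),Q.mean(0),r,np.median(Q[:,2]))
        if b=='block':
            Q=P[(P[:,2]>.062)]; print('grip',len(Q),Q.mean(0),cv2.minAreaRect((Q[:,:2]*1000).astype(np.float32)),np.percentile(Q[:,2],95))
E
```

```text
top block [ 20 803 421  10   5   8   9   9  17 242 124  58  44   1   0   3   4   2
   7  48   4   0   0   0   0]
368 [0.49973602 0.18474174 0.03936101] ((501.2840270996094, 186.99847412109375), (56.23994827270508, 56.05022048950195), 78.6411361694336) 0.039312578094183204
grip 79 [0.47937025 0.17688341 0.22935461] ((429.68438720703125, 159.24252319335938), (175.0762939453125, 22.51756477355957), 21.375274658203125) 1.1203118887388208
top spin [ 25 679 429 392  64   6   8   5   8   7   4  11  11  12  12  15  30  33
  37 138 150 163 106 126 189]
277 [ 0.59261497 -0.01240086  0.090301  ] ((599.6735229492188, -29.40721893310547), (68.84076690673828, 122.22563934326172), 16.24197006225586) 0.0902300846148536
scene block [ 29 700 394  33  27  31  34  34  32 216 110  49  46   4   7  12  10  17
  18  31   3   0   0   0   0]
331 [0.50739588 0.18764922 0.0393262 ] ((504.28253173828125, 188.77120971679688), (55.68450927734375, 60.30172348022461), 77.98727416992188) 0.03915798379314683
grip 109 [0.60859049 0.17844899 0.18933004] ((922.5769653320312, 141.8144989013672), (19.94009017944336, 864.4540405273438), 83.58551788330078) 0.999680808337225
scene spin [ 25 934 458 200   9   4   3   4   7   8  11   8  11  14  17  36  50  74
  80 150 154 141  83  72 113]
290 [ 0.6069276  -0.00913481  0.09016733] ((613.966064453125, -10.867546081542969), (68.8468017578125, 102.6785659790039), 67.8006591796875) 0.09013487687370941
```

View pics/c1.png

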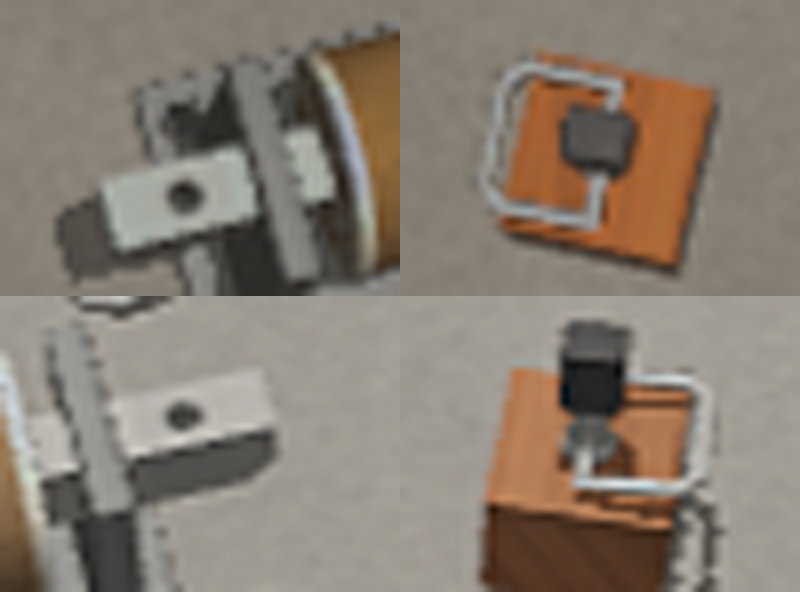

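Both crops show the cross hole clearly: top about (322.7,169.1), scene about (237.6,226.4). The pin stands in the block with its loop towards image left in the top view (+y). I'll work out the poses now.

```bash
python3 - <<'E'
from h import *
# crop coords -> px
def cp(x,y,u,v): return (x+.5)/8-.5+u,(y+.5)/8-.5+v
pts={'hole':(185,196),'e1':(103,185),'e2':(118,248),'b1':(243,150),'b2':(256,213)}
W={k:atz('top',*cp(*p,300,145),.091) for k,p in pts.items()}
pts={'hole':(184,119),'e1':(262,73),'e2':(274,138),'b1':(113,110),'b2':(130,178)}
S={k:atz('scene',*cp(*p,215,212),.091) for k,p in pts.items()}
for nm,D in(('top',W),('scene',S)):
    e=(D['e1']+D['e2'])/2; b=(D['b1']+D['b2'])/2; v=(e-b)[:2]
    print(nm,{k:(x[:2]*1000).round(1) for k,x in D.items()},'dir',np.degrees(np.arctan2(v[1],v[0])),'end-hole',np.linalg.norm(e-D['hole']))
for n,(u,v,w,h) in dict(top=(222,188,50,37),scene=(292,193,50,37)).items():
    p,d=load(n); P=cloud(n,d)[v:v+h,u:u+w].reshape(-1,3)
    Q=P[(P[:,2]>.083)&(P[:,2]<.095)]; print(n,'griptop',len(Q),Q.mean(0),cv2.minAreaRect((Q[:,:2]*1000).astype(np.float32)))
    Q=P[(P[:,2]>.043)&(P[:,2]<.06)]; print('wire',len(Q),Q.min(0),Q.max(0),cv2.minAreaRect((Q[:,:2]*1000).astype(np.float32)))
    # crossbar end height
    g=np.array([.505,.187]); 
o=st(); M=R.from_quat(o['tool_rot']).as_matrix(); print(M.round(3))
# top loop hinge points at z=.048
for c in((615,88),(600,222),(492,115),(488,190)): print(atz('top',*cp(c[0]-400,c[1],222,188),.048)[:2])
for c in((637,378),(577,487),(707,395),(700,480)): print('s',atz('scene',*cp(c[0]-400,c[1]-296,292,193),.048)[:2])
E
```

```text
top {'hole': array([590.7,   6.8]), 'e1': array([593.5,  31.3]), 'e2': array([574.4,  26.6]), 'b1': array([605.2, -10.5]), 'b2': array([586. , -14.5])} dir 105.7286057017894 end-hole 0.02320082921564684
scene {'hole': array([592.7,   7.5]), 'e1': array([575.8,  28.7]), 'e2': array([599.7,  33. ]), 'b1': array([589.2, -12.6]), 'b2': array([613.8,  -6.3])} dir 108.81647815461741 end-hole 0.023842723182292556
top griptop 57 [0.50082599 0.18703289 0.0874172 ] ((501.03131103515625, 187.2485809326172), (19.628101348876953, 15.645508766174316), 84.31664276123047)
wire 110 [0.47828108 0.16259808 0.04306089] [0.52767276 0.22450668 0.05564158] ((503.0519104003906, 193.86143493652344), (49.57565689086914, 61.43295669555664), 1.4632818698883057)
scene griptop 44 [0.50459904 0.18894689 0.08660955] ((503.0155944824219, 188.3472900390625), (18.964929580688477, 19.733301162719727), 86.5001449584961)
wire 112 [0.48150495 0.16301438 0.04313385] [0.53422712 0.22758146 0.05888446] ((507.0203857421875, 194.97337341308594), (61.37320327758789, 52.96759796142578), 84.1450424194336)
[[-0.001 -0.957  0.291]
 [-0.002  0.291  0.957]
 [-1.     0.    -0.002]]
[0.52193141 0.18474907]
[0.48018503 0.18804512]
[0.51260924 0.22239891]
[0.48927379 0.2227885 ]
s [0.48269792 0.2037991 ]
s [0.52675527 0.18334205]
s [0.48986482 0.22477189]
s [0.52422492 0.22033199]
```

```bash
cat >> h.py <<'E'
def pose(yawy,tilt=0):
    """tool down, tool y along yaw (deg), tilted by tilt deg about tool z (body leaning to +tool y)"""
    a=np.radians(yawy); y=np.array([np.cos(a),np.sin(a),0]); x=np.array([0,0,-1.]); z=np.cross(x,y)
    return R.from_matrix(np.stack([x,y,z],1))*R.from_rotvec([0,0,-np.radians(tilt)])
def plan(T,Rt,n=None,p0=None,R0=None,dz=.055,dr=.18):
    o=st(); p=np.array(o['position']) if p0 is None else np.array(p0); Rc=R.from_quat(o['tool_rot']) if R0 is None else R0
    T=np.array(T); rv=(Rc.inv()*Rt).as_rotvec()
    n=n or int(np.ceil(max(np.linalg.norm(T-p)/dz,np.linalg.norm(rv)/dr)))
    for k in range(n):
        s=Rc.inv().apply((T-p)/n)*100
        print([float(a) for a in s.round(2)]+[float(a) for a in (rv/n).round(3)])
        Rc=Rc*R.from_rotvec(rv/n)
def show():
    o=st(); M=R.from_quat(o['tool_rot']).as_matrix()
    print('t',o['time'],'p',(o['position']*1000).round(1),'q',o['q'].round(2),'tooly yaw',np.degrees(np.arctan2(M[1,1],M[0,1])).round(1),'tilt',M[2,0].round(3),'F',o['ft_force'].round(1),'M',o['moment'].round(2),'g',(o['grip_width']*1000).round(1))
E
python3 -c "
from h import *
show(); plan([.5015,.1875,.16],pose(85))"
```

```text
Traceback (most recent call last):
  File "h.py", line 40, in show
    print('t',o['time'],'p',(o['position']*1000).round(1),'q',o['q'].round(2),'tooly yaw',np.degrees(np.arctan2(M[1,1],M[0,1])).round(1),'tilt',M[2,0].round(3),'F',o['ft_force'].round(1),'M',o['moment'].round(2),'g',(o['grip_width']*1000).round(1))
                                                                                                                                                                                                                        ^^^^^^^^^^^^^^^^^^^^^^^^^^^^
AttributeError: 'float' object has no attribute 'round'
```

```bash
sed -i "s/(o\['grip_width'\]\*1000).round(1)/round(o['grip_width']*1000,1)/" h.py
python3 -c "
from h import *
show(); plan([.5015,.1875,.16],pose(85))"
```

```text
t 0.1 p [181.3 597.5 221.7] q [ 1.1   0.53  1.43 -0.    1.18 -0.18] tooly yaw 163.1 tilt -1.0 F [-0.7 -0.1 -0.9] M [ 0.01 -0.03 -0.01] g 86.5
[0.62, -4.26, -2.99, 0.136, -0.0, 0.0]
[0.62, -4.62, -2.39, 0.136, -0.0, 0.0]
[0.62, -4.9, -1.73, 0.136, -0.0, 0.0]
[0.62, -5.09, -1.05, 0.136, -0.0, 0.0]
[0.62, -5.19, -0.35, 0.136, -0.0, 0.0]
[0.62, -5.19, 0.36, 0.136, -0.0, 0.0]
[0.62, -5.09, 1.06, 0.136, -0.0, 0.0]
[0.62, -4.9, 1.74, 0.136, -0.0, 0.0]
[0.62, -4.62, 2.39, 0.136, -0.0, 0.0]
[0.62, -4.25, 3.0, 0.136, -0.0, 0.0]
```

Emit:
{"method": "arm_command", "body": {
  "plan": [
    [0.6,-4.3,-3.0,0.136,0,0,5.5],
    [0.6,-4.6,-2.4,0.136,0,0,5.5],
    [0.6,-4.9,-1.7,0.136,0,0,5.5],
    [0.6,-5.1,-1.0,0.136,0,0,5.5],
    [0.6,-5.2,-0.35,0.136,0,0,5.5],
    [0.6,-5.2,0.35,0.136,0,0,5.5],
    [0.6,-5.1,1.05,0.136,0,0,5.5],
    [0.6,-4.9,1.75,0.136,0,0,5.5],
    [0.6,-4.6,2.4,0.136,0,0,5.5],
    [0.6,-4.25,3.0,0.136,0,0,5.5],
    [0,0,0,0,0,0,5.5]
  ]
}}

```text
time: 1.48
position: [0.5047, 0.1706, 0.1568]
tool_rot: [0.044, 0.706, -0.045, 0.705]
ft_force: [-0.8, 1.4, -0.3]
grip_width: 0.0551
```

```bash
python3 -c "
from h import *
show(); plan([.5015,.1875,.10],pose(85),n=3)"
```

```text
t 1.475 p [504.7 170.6 156.8] q [ 0.12  0.5   1.73 -0.    0.92  0.24] tooly yaw 82.7 tilt -1.0 F [-0.8  1.4 -0.3] M [-0.11  0.05 -0.03] g 55.1
[1.89, 0.55, -0.18, -0.013, -0.0, 0.0]
[1.89, 0.55, -0.17, -0.013, -0.0, 0.0]
[1.89, 0.55, -0.16, -0.013, -0.0, 0.0]
```

Emit:
{"method": "arm_command", "body": {
  "plan": [
    [1.8,0.55,-0.18,-0.013,0,0,5.0],
    [1.9,0.55,-0.17,-0.013,0,0,5.0],
    [1.8,0.5,-0.16,-0.013,0,0,5.0],
    [0,0,0,0,0,0,5.0],
    [0,0,0,0,0,0,5.0]
  ]
}}

```text
time: 2.1
position: [0.4983, 0.1892, 0.1003]
tool_rot: [0.029, 0.708, -0.03, 0.705]
ft_force: [-0.5, 0.5, 0.2]
grip_width: 0.0501
```

```bash
python3 -c "
from h import *
show(); plan([.5015,.1875,.062],pose(85),n=3)
ims=[]
for n in('top','scene'):
    p,d=shot(n); u,v=w2p(n,[.5,.187,.075]).astype(int); ims.append(cv2.resize(p[v-35:v+35,u-48:u+48],None,fx=4,fy=4,interpolation=cv2.INTER_CUBIC))
cv2.imwrite('pics/c2.png',np.hstack(ims))"
```

```text
t 2.1 p [498.3 189.2 100.3] q [0.15 0.59 1.77 0.   0.79 0.24] tooly yaw 85.2 tilt -1.0 F [-0.5  0.5  0.2] M [-0.07  0.01  0.01] g 50.1
[1.28, -0.05, 0.12, 0.001, -0.002, 0.0]
[1.28, -0.05, 0.12, 0.001, -0.002, 0.0]
[1.28, -0.05, 0.11, 0.001, -0.002, 0.0]
```

View pics/c2.png

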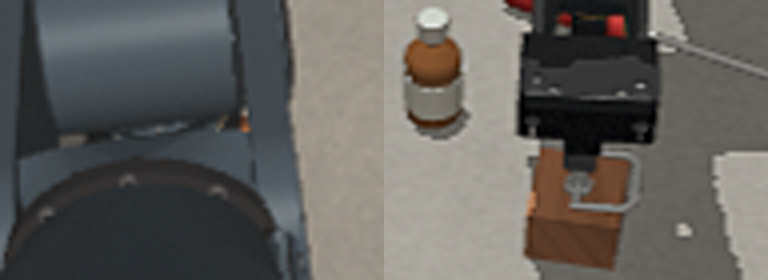

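The scene crop shows the fingers just above the grip, lined up over the block at (577,185), and the top view is covered by the arm. I'll go down and grip.

Emit:
{"method": "arm_command", "body": {
  "plan": [
    [1.25,-0.05,0.1,0,0,0,5.0],
    [1.25,-0.05,0.1,0,0,0,5.0],
    [1.2,-0.05,0.1,0,0,0,5.0],
    [0,0,0,0,0,0,5.0],
    [0,0,0,0,0,0,5.0]
  ]
}}

```text
time: 2.82
position: [0.5021, 0.1868, 0.0614]
tool_rot: [0.03, 0.708, -0.03, 0.705]
ft_force: [-0.4, 0.2, -1.3]
grip_width: 0.05
```

```bash
python3 -c "
from h import *
show(); plan([.5015,.1875,.060],pose(85),n=1)"
```

```text
t 2.825 p [502.1 186.8  61.4] q [0.15 0.66 1.78 0.   0.71 0.23] tooly yaw 85.2 tilt -1.0 F [-0.4  0.2 -1.3] M [-0.08  0.    0.02] g 50.0
[0.14, 0.06, -0.06, 0.003, -0.003, 0.001]
```

Emit:
{"method": "arm_command", "body": {
  "plan": [
    [0,0.05,0,0,0,0,1.0],
    [0,0,0,0,0,0,1.0],
    [0,0,0,0,0,0,1.0],
    [0,0,0,0,0,0,1.0],
    [0,0,0,0,0,0,1.0]
  ],
  "grip_force": 25
}}

```text
time: 3.45
position: [0.5027, 0.1876, 0.0624]
tool_rot: [0.03, 0.707, -0.03, 0.706]
ft_force: [-0.2, 0.1, -1.5]
grip_width: 0.0159
```

```bash
python3 -c "
from h import *
show()"
```

```text
t 3.45 p [502.7 187.6  62.4] q [0.15 0.66 1.78 0.   0.71 0.23] tooly yaw 85.2 tilt -1.0 F [-0.2  0.1 -1.5] M [-0.11  0.06 -0.  ] g 15.9
```

Emit:
{"method": "arm_command", "body": {
  "plan": [
    [-2.0,0,0,0,0,0,1.0],
    [-3.5,0,0,0,0,0,1.0],
    [-4.0,0,0,0,0,0,1.0],
    [-1.5,0,0,0,0,0,1.0],
    [0,0,0,0,0,0,1.0]
  ]
}}

```text
time: 4.08
position: [0.5013, 0.1873, 0.1738]
tool_rot: [0.029, 0.709, -0.03, 0.704]
ft_force: [0.1, 0.1, -2.1]
grip_width: 0.0155
```

```bash
python3 -c "
from h import *
show(); plan([.5917,.0071,.175],pose(106.5),n=5,dr=.1)"
```

```text
t 4.075 p [501.3 187.3 173.8] q [0.15 0.48 1.7  0.   0.97 0.23] tooly yaw 85.2 tilt -1.0 F [ 0.1  0.1 -2.1] M [-0.09  0.04 -0.05] g 15.5
[-0.03, -3.44, 2.1, -0.074, -0.001, 0.0]
[-0.03, -3.59, 1.84, -0.074, -0.001, 0.0]
[-0.03, -3.71, 1.57, -0.074, -0.001, 0.0]
[-0.03, -3.82, 1.29, -0.074, -0.001, 0.0]
[-0.03, -3.9, 1.0, -0.074, -0.001, 0.0]
```

Emit:
{"method": "arm_command", "body": {
  "plan": [
    [0,-3.4,2.1,-0.074,0,0,1.0],
    [0,-3.6,1.85,-0.074,0,0,1.0],
    [0,-3.7,1.6,-0.074,0,0,1.0],
    [0,-3.8,1.3,-0.074,0,0,1.0],
    [0,-3.9,1.0,-0.074,0,0,1.0],
    [0,0,0,0,0,0,1.0],
    [0,0,0,0,0,0,1.0]
  ]
}}

```text
time: 4.95
position: [0.5895, 0.0042, 0.1636]
tool_rot: [-0.104, 0.707, 0.107, 0.691]
ft_force: [1.1, 0.0, -1.7]
grip_width: 0.016
```

```bash
python3 -c "
from h import *
show(); plan([.5917,.0071,.155],pose(106.5),n=3)
shot('top','t3.png'); p,d=shot('scene'); u,v=w2p('scene',[.592,.007,.11]).astype(int)
print(u,v); cv2.imwrite('pics/c3.png',cv2.resize(p[v-40:v+40,u-50:u+50],None,fx=8,fy=7.5,interpolation=cv2.INTER_CUBIC))"
```

```text
t 4.95 p [589.5   4.2 163.6] q [-0.18  0.56  1.56 -0.    1.04 -0.48] tooly yaw 107.2 tilt -1.0 F [ 1.1  0.  -1.7] M [-0.08  0.02 -0.01] g 16.0
[0.28, 0.07, 0.11, 0.004, -0.007, -0.003]
[0.28, 0.07, 0.1, 0.004, -0.007, -0.003]
[0.28, 0.07, 0.1, 0.004, -0.007, -0.003]
236 220
```

Emit:
{"method": "arm_command", "body": {
  "plan": [
    [0.3,0.1,0.1,0.004,-0.007,0,1.0],
    [0.0,0.1,0.1,0.004,-0.007,0,1.0],
    [0,0,0,0,0,0,1.0],
    [0,0,0,0,0,0,1.0]
  ]
}}

```text
time: 5.55
position: [0.5898, 0.0101, 0.1609]
tool_rot: [-0.102, 0.702, 0.107, 0.697]
ft_force: [-0.0, -0.1, -1.6]
grip_width: 0.016
```

```bash
python3 -c "
from h import *
show(); plan([.5917,.0071,.155],pose(106.5),n=3)
p,d=shot('scene'); u,v=w2p('scene',[.592,.007,.11]).astype(int)
print(u,v); cv2.imwrite('pics/c3.png',cv2.resize(p[v-40:v+40,u-50:u+50],None,fx=8,fy=7.5,interpolation=cv2.INTER_CUBIC))"
```

```text
t 5.55 p [589.8  10.1 160.9] q [-0.17  0.56  1.58  0.01  1.01 -0.47] tooly yaw 106.9 tilt -1.0 F [-0.  -0.1 -1.6] M [-0.12  0.02 -0.04] g 16.0
[0.2, -0.12, 0.03, 0.003, -0.002, -0.003]
[0.2, -0.12, 0.03, 0.003, -0.002, -0.003]
[0.2, -0.11, 0.03, 0.003, -0.002, -0.003]
236 220
```

View pics/c3.png

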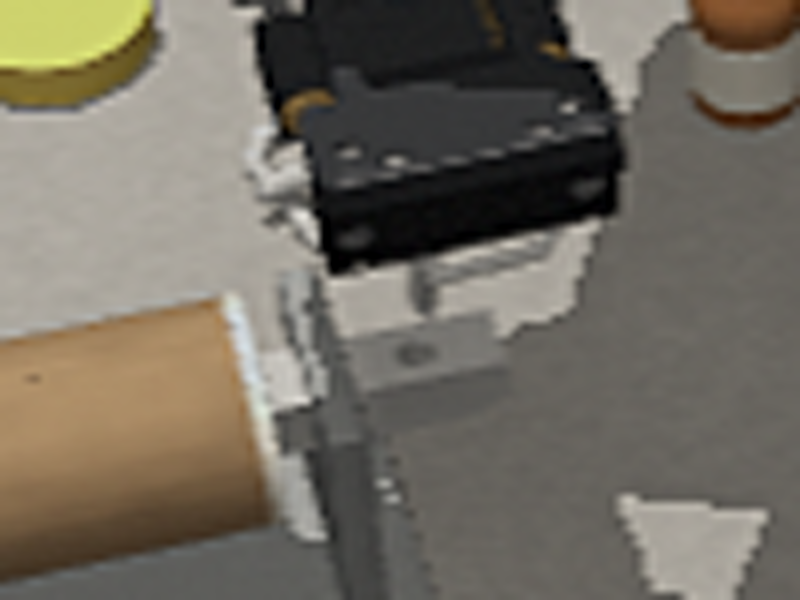

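The crop shows the shank's tip at (424,306) and the hole at (413,353), so the tip is a few mm off.

```bash
python3 -c "
from h import *
f=lambda x,y:((x+.5)/8-.5+186,(y+.5)/7.5-.5+180)
tip=atz('scene',*f(424,303),.1055);hole=atz('scene',*f(413,353),.091)
print(tip*1000,hole*1000,st()['position']*1000)
K,t,Rm=info('scene');print((hole-t)/(hole-t)[2])"
```

```text
[586.00087417  10.27136299 105.5       ] [593.21914714   6.67821893  91.        ] [589.82619152  10.09426452 160.93735708]
[0.83636952 0.10647903 1.        ]
```

```bash
python3 -c "
from h import *
p,d=load('scene'); C=cloud('scene',d)
for v in range(210,224):
    print(v,[ (u,*(C[v,u]*1000).round(0).astype(int).tolist(),int(p[v,u].mean())) for u in range(236,243)])"
```

```text
210 [(236, 679, 18, 244, 10), (237, 680, 20, 244, 13), (238, 676, 22, 239, 12), (239, 677, 24, 241, 11), (240, 678, 26, 242, 13), (241, 674, 27, 237, 11), (242, 678, 30, 242, 10)]
211 [(236, 678, 18, 239, 14), (237, 677, 20, 238, 14), (238, 677, 22, 238, 8), (239, 678, 24, 239, 7), (240, 676, 26, 237, 12), (241, 677, 28, 238, 8), (242, 677, 30, 238, 7)]
212 [(236, 678, 18, 236, 9), (237, 680, 20, 239, 9), (238, 678, 22, 236, 10), (239, 676, 24, 235, 6), (240, 677, 26, 235, 0), (241, 676, 27, 234, 3), (242, 675, 29, 233, 11)]
213 [(236, 678, 18, 233, 5), (237, 678, 20, 234, 4), (238, 677, 21, 232, 13), (239, 678, 24, 234, 16), (240, 675, 25, 230, 18), (241, 674, 27, 229, 50), (242, 674, 29, 229, 91)]
214 [(236, 677, 17, 229, 26), (237, 679, 20, 232, 36), (238, 679, 22, 232, 63), (239, 605, 15, 147, 85), (240, 605, 17, 147, 113), (241, 474, 4, -2, 158), (242, 477, 7, 1, 188)]
215 [(236, 473, -9, -7, 139), (237, 592, 9, 129, 107), (238, 595, 11, 132, 100), (239, 606, 15, 145, 117), (240, 612, 17, 152, 120), (241, 608, 19, 147, 122), (242, 608, 21, 148, 139)]
216 [(236, 482, -8, 0, 162),
[... 708 characters left out ...]
, -8, -5, 158), (237, 493, -5, -3, 127), (238, 592, 10, 112, 78), (239, 592, 12, 112, 72), (240, 593, 14, 114, 109), (241, 491, 5, -5, 156), (242, 494, 8, -2, 167)]
221 [(236, 499, -7, 1, 167), (237, 497, -5, -2, 152), (238, 593, 10, 110, 97), (239, 590, 12, 107, 89), (240, 592, 14, 108, 140), (241, 498, 5, -1, 174), (242, 494, 7, -6, 168)]
222 [(236, 501, -7, -2, 168), (237, 501, -4, -1, 173), (238, 501, -2, -1, 160), (239, 593, 12, 107, 121), (240, 499, 3, -3, 129), (241, 579, 14, 90, 140), (242, 580, 17, 92, 120)]
223 [(236, 502, -7, -4, 141), (237, 582, 6, 90, 131), (238, 582, 8, 91, 109), (239, 582, 10, 90, 113), (240, 581, 12, 90, 113), (241, 580, 14, 88, 113), (242, 581, 17, 89, 114)]
```

Emit:
{"method": "arm_command", "body": {
  "plan": [
    [0.4,-0.2,0.05,0.003,0,0,1.0],
    [0.4,-0.2,0.05,0,0,0,1.0],
    [0,0,0,0,0,0,1.0],
    [0,0,0,0,0,0,1.0]
  ]
}}

```text
time: 6.1
position: [0.5922, 0.006, 0.1522]
tool_rot: [-0.1, 0.702, 0.105, 0.697]
ft_force: [0.2, 0.2, -0.3]
grip_width: 0.0157
```

```bash
python3 -c "
from h import *
show(); plan([.5917,.0063,.148],pose(106.5),n=1)"
```

```text
t 6.1 p [592.2   6.  152.2] q [-0.18  0.57  1.58  0.01  1.   -0.48] tooly yaw 106.7 tilt -1.0 F [ 0.2  0.2 -0.3] M [-0.13 -0.01  0.01] g 15.7
[0.42, 0.04, -0.04, 0.004, -0.006, -0.008]
```

Emit:
{"method": "arm_command", "body": {
  "plan": [
    [0.4,0.0,0.0,0.004,-0.006,-0.008,1.0],
    [0.2,0,0,0,0,0,1.0],
    [0,0,0,0,0,0,1.0]
  ]
}}

```text
time: 6.48
position: [0.592, 0.0061, 0.1458]
tool_rot: [-0.102, 0.7, 0.101, 0.7]
ft_force: [0.0, 0.1, -1.6]
grip_width: 0.0161
```

```bash
python3 -c "
from h import *
show(); plan([.5917,.0063,.146],pose(106.5),n=1)
p,d=shot('scene'); cv2.imwrite('pics/c4.png',cv2.resize(p[205:240,210:260],None,fx=12,fy=12,interpolation=cv2.INTER_CUBIC))"
```

```text
t 6.475 p [592.    6.1 145.8] q [-0.18  0.58  1.59 -0.    0.97 -0.47] tooly yaw 106.5 tilt -1.0 F [ 0.   0.1 -1.6] M [-0.12  0.03 -0.03] g 16.1
[-0.02, 0.03, -0.02, -0.0, 0.001, 0.001]
```

View pics/c4.png

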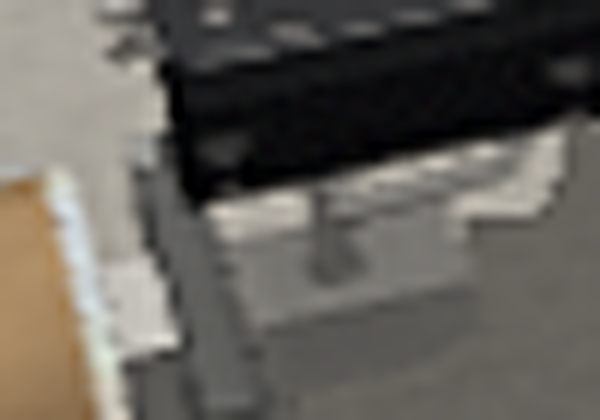

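The shank (x about 328) ends right over the hole (about 335,262), within a millimetre. I'll go down slowly and watch the force.

Emit:
{"method": "arm_command", "body": {
  "plan": [
    [0.2,0.0,0.0,0,0,0,1.0],
    [0.2,0,0,0,0,0,1.0],
    [0,0,0,0,0,0,1.0]
  ]
}}

```text
time: 6.9
position: [0.5922, 0.0061, 0.1417]
tool_rot: [-0.102, 0.699, 0.101, 0.7]
ft_force: [-0.3, 0.0, -1.8]
grip_width: 0.0157
```

```bash
python3 -c "
from h import *
show(); plan([.5917,.0063,.140],pose(106.5),n=1)"
```

```text
t 6.9 p [592.2   6.1 141.7] q [-0.18  0.59  1.59 -0.    0.96 -0.47] tooly yaw 106.5 tilt -1.0 F [-0.3  0.  -1.8] M [-0.08  0.02  0.01] g 15.7
[0.17, 0.03, -0.04, -0.0, 0.001, 0.001]
```

Emit:
{"method": "arm_command", "body": {
  "plan": [
    [0.3,0.0,0.0,0,0,0,1.0],
    [0.3,0,0,0,0,0,1.0],
    [0.3,0,0,0,0,0,1.0],
    [0,0,0,0,0,0,1.0]
  ]
}}

```text
time: 7.4
position: [0.5922, 0.0061, 0.132]
tool_rot: [-0.101, 0.699, 0.101, 0.7]
ft_force: [0.1, 0.6, -0.5]
grip_width: 0.0158
```

```bash
python3 -c "
from h import *
show(); plan([.5917,.0063,.120],pose(106.5),n=1)"
```

```text
t 7.4 p [592.2   6.1 132. ] q [-0.18  0.6   1.6  -0.    0.94 -0.47] tooly yaw 106.5 tilt -1.0 F [ 0.1  0.6 -0.5] M [-0.13  0.05  0.02] g 15.8
[1.2, 0.04, -0.04, -0.0, 0.001, 0.001]
```

Emit:
{"method": "arm_command", "body": {
  "plan": [
    [0.3,0.0,0.0,0,0,0,1.0],
    [0.3,0,0,0,0,0,1.0],
    [0.3,0,0,0,0,0,1.0],
    [0.3,0,0,0,0,0,1.0],
    [0.2,0,0,0,0,0,1.0],
    [0,0,0,0,0,0,1.0]
  ]
}}

```text
time: 8.15
position: [0.5922, 0.006, 0.1169]
tool_rot: [-0.101, 0.7, 0.101, 0.7]
ft_force: [0.4, 0.6, -1.6]
grip_width: 0.016
```

```bash
python3 -c "
from h import *
show(); plan([.5917,.0063,.1135],pose(106.5),n=1)"
```

```text
t 8.15 p [592.2   6.  116.9] q [-0.18  0.62  1.61 -0.    0.91 -0.47] tooly yaw 106.5 tilt -1.0 F [ 0.4  0.6 -1.6] M [-0.06  0.02 -0.01] g 16.0
[0.34, 0.04, -0.04, -0.0, 0.001, 0.001]
```

Emit:
{"method": "arm_command", "body": {
  "plan": [
    [0.2,0.0,0.0,0,0,0,1.0],
    [0.1,0,0,0,0,0,1.0],
    [0.1,0,0,0,0,0,1.0],
    [0,0,0,0,0,0,1.0]
  ]
}}

```text
time: 8.65
position: [0.5926, 0.006, 0.1134]
tool_rot: [-0.102, 0.699, 0.101, 0.7]
ft_force: [-0.4, -0.2, -0.7]
grip_width: 0.0159
```

```bash
python3 -c "
from h import *
show()"
```

```text
t 8.65 p [592.6   6.  113.4] q [-0.18  0.63  1.61 -0.    0.9  -0.47] tooly yaw 106.5 tilt -1.0 F [-0.4 -0.2 -0.7] M [-0.06  0.04 -0.02] g 15.9
```

Very nearly seated. I'll feel for the flange's contact.

Emit:
{"method": "arm_command", "body": {
  "plan": [
    [0.1,0.0,0.0,0,0,0,1.0],
    [0.1,0,0,0,0,0,1.0],
    [0.05,0,0,0,0,0,1.0]
  ]
}}

```text
time: 9.02
position: [0.5927, 0.006, 0.1133]
tool_rot: [-0.102, 0.699, 0.101, 0.701]
ft_force: [-0.5, 0.0, 2.0]
grip_width: 0.0159
```

```bash
python3 -c "
from h import *
show()"
```

```text
t 9.025 p [592.7   6.  113.3] q [-0.18  0.63  1.61 -0.    0.9  -0.47] tooly yaw 106.5 tilt -1.0 F [-0.5  0.   2. ] M [-0.05  0.24 -0.02] g 15.9
```

The flange touches at the predicted height (TCP z 113.3). I'll release, rise clear, and then back out and tilt.

Emit:
{"method": "arm_command", "body": {
  "plan": [
    [0,0,0,0,0,0,3.4],
    [0,0,0,0,0,0,3.4],
    [0,0,0,0,0,0,3.4],
    [-2.0,0,0,0,0,0,3.4],
    [-3.0,0,0,0,0,0,3.4],
    [-1.0,0,0,0,0,0,3.4],
    [0,0,0,0,0,0,3.4]
  ]
}}

```text
time: 9.9
position: [0.5924, 0.006, 0.1727]
tool_rot: [-0.102, 0.699, 0.101, 0.7]
ft_force: [0.3, 0.7, 0.5]
grip_width: 0.0342
```

```bash
cat >> h.py <<'E'
P0=np.array([.5926-.0005*np.cos(np.radians(73.5)),.006+.0005])
U=np.array([np.cos(np.radians(106.5)),np.sin(np.radians(106.5))])
def tw(x,z): return np.r_[P0+U*x/1000,z/1000]
def rel():
    o=st(); p=o['position']; d=p[:2]-P0; print('rel x',(d@U*1000).round(1),'y',(d@[-U[1],U[0]]*1000).round(1),'z',(p[2]*1000).round(1))
E
python3 -c "
from h import *
show(); rel(); plan(tw(70,170),pose(106.5,30),n=4)"
```

```text
t 9.9 p [592.4   6.  172.7] q [-0.18  0.54  1.57 -0.    1.03 -0.47] tooly yaw 106.5 tilt -1.0 F [0.3 0.7 0.5] M [-0.09  0.03  0.  ] g 34.2
rel x -0.5 y 0.2 z 172.7
[0.07, 1.76, 0.0, -0.0, 0.0, -0.131]
[-0.16, 1.76, 0.0, -0.0, 0.0, -0.131]
[-0.39, 1.72, 0.0, -0.0, 0.0, -0.131]
[-0.61, 1.65, 0.0, -0.0, 0.0, -0.131]
```

Emit:
{"method": "arm_command", "body": {
  "plan": [
    [0.1,1.75,0,0,0,-0.131,3.4],
    [-0.15,1.75,0,0,0,-0.131,3.4],
    [-0.4,1.7,0,0,0,-0.131,3.4],
    [-0.6,1.65,0,0,0,-0.131,3.4],
    [0,0,0,0,0,0,3.4],
    [0,0,0,0,0,0,3.4]
  ]
}}

```text
time: 10.65
position: [0.5708, 0.073, 0.1629]
tool_rot: [-0.284, 0.649, -0.088, 0.7]
ft_force: [0.4, -0.9, 0.3]
grip_width: 0.0339
```

```bash
python3 -c "
from h import *
show(); rel(); plan(tw(34,120),pose(106.5,30),n=3)
ims=[]
for n in('top','scene'):
    p,d=shot(n); u,v=w2p(n,tw(15,100)).astype(int); ims.append(cv2.resize(p[v-25:v+25,u-33:u+33],None,fx=6,fy=6,interpolation=cv2.INTER_CUBIC))
cv2.imwrite('pics/c5.png',np.hstack(ims))"
```

```text
t 10.65 p [570.8  73.  162.9] q [ 0.21  0.6   1.66 -0.67  0.96  0.33] tooly yaw 106.6 tilt -0.859 F [ 0.4 -0.9  0.3] M [0.22 0.1  0.01] g 33.9
rel x 69.9 y 1.9 z 162.9
[1.84, -0.3, 0.07, 0.0, -0.002, 0.005]
[1.84, -0.31, 0.07, 0.0, -0.002, 0.005]
[1.84, -0.31, 0.06, 0.0, -0.002, 0.005]
```

View pics/c5.png

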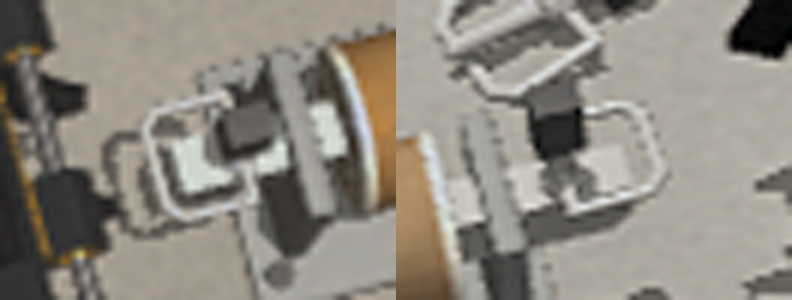

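The pin is seated in the spindle with its loop standing out past the free end; the crossbar is at (155,165) in the left crop and (655,150) in the right. The fingers straddle it, so I'll move in above it.

Emit:
{"method": "arm_command", "body": {
  "plan": [
    [1.8,-0.3,0.07,0,0,0,3.4],
    [1.8,-0.3,0.07,0,0,0,3.4],
    [1.8,-0.3,0.06,0,0,0,3.4],
    [0,0,0,0,0,0,3.4],
    [0,0,0,0,0,0,3.4]
  ]
}}

```text
time: 11.38
position: [0.5841, 0.0318, 0.1183]
tool_rot: [-0.281, 0.651, -0.091, 0.7]
ft_force: [-0.0, -0.3, -0.1]
grip_width: 0.0339
```

```bash
python3 -c "
from h import *
show(); rel(); plan(tw(34,100),pose(106.5,30),n=3)"
```

```text
t 11.375 p [584.1  31.8 118.3] q [ 0.13  0.66  1.69 -0.73  0.86  0.36] tooly yaw 106.0 tilt -0.859 F [-0.  -0.3 -0.1] M [ 0.26  0.21 -0.01] g 33.9
rel x 26.6 y 0.9 z 118.3
[0.4, 0.52, 0.03, -0.002, -0.003, 0.004]
[0.4, 0.52, 0.03, -0.002, -0.003, 0.004]
[0.4, 0.52, 0.03, -0.002, -0.003, 0.004]
```

Emit:
{"method": "arm_command", "body": {
  "plan": [
    [0.4,0.45,0.03,-0.002,-0.003,0,3.4],
    [0.4,0.45,0.03,-0.002,-0.003,0,3.4],
    [0.4,0.45,0.03,-0.002,-0.003,0,3.4],
    [0,0,0,0,0,0,3.4]
  ]
}}

```text
time: 11.88
position: [0.5836, 0.039, 0.1007]
tool_rot: [-0.284, 0.647, -0.087, 0.703]
ft_force: [0.1, -0.3, 0.7]
grip_width: 0.034
```

```bash
python3 -c "
from h import *
show(); rel(); plan(tw(33,83),pose(106.5,30),n=5)"
```

```text
t 11.875 p [583.6  39.  100.7] q [ 0.14  0.69  1.7  -0.76  0.82  0.4 ] tooly yaw 106.5 tilt -0.859 F [ 0.1 -0.3  0.7] M [ 0.25  0.17 -0.02] g 34.0
rel x 33.7 y -0.7 z 100.7
[0.31, 0.17, -0.02, 0.0, 0.001, 0.003]
[0.31, 0.17, -0.02, 0.0, 0.001, 0.003]
[0.31, 0.17, -0.02, 0.0, 0.001, 0.003]
[0.31, 0.17, -0.01, 0.0, 0.001, 0.003]
[0.31, 0.17, -0.01, 0.0, 0.001, 0.003]
```

Emit:
{"method": "arm_command", "body": {
  "plan": [
    [0.3,0.17,-0.02,0,0,0,3.4],
    [0.3,0.17,-0.02,0,0,0,3.4],
    [0.3,0.17,-0.02,0,0,0,3.4],
    [0.3,0.17,0,0,0,0,3.4],
    [0.3,0.17,0,0,0,0,3.4]
  ]
}}

```text
time: 12.5
position: [0.5837, 0.0386, 0.083]
tool_rot: [-0.284, 0.646, -0.088, 0.703]
ft_force: [-1.1, -0.1, 0.3]
grip_width: 0.0343
```

```bash
python3 -c "
from h import *
show(); rel(); plan(tw(27.5,75.2),pose(106.5,30),n=4)"
```

```text
t 12.5 p [583.7  38.6  83. ] q [ 0.14  0.72  1.71 -0.79  0.79  0.44] tooly yaw 106.5 tilt -0.859 F [-1.1 -0.1  0.3] M [ 0.17  0.15 -0.02] g 34.3
rel x 33.3 y -0.7 z 83.0
[0.24, -0.02, -0.02, -0.0, 0.001, 0.004]
[0.24, -0.03, -0.02, -0.0, 0.001, 0.004]
[0.24, -0.03, -0.02, -0.0, 0.001, 0.004]
[0.24, -0.03, -0.02, -0.0, 0.001, 0.004]
```

Emit:
{"method": "arm_command", "body": {
  "plan": [
    [0.24,-0.03,-0.02,0,0,0,3.4],
    [0.24,-0.03,-0.02,0,0,0,3.4],
    [0.24,-0.03,-0.02,0,0,0,3.4],
    [0.24,-0.03,0,0,0,0,3.4]
  ]
}}

```text
time: 13.0
position: [0.5849, 0.034, 0.0747]
tool_rot: [-0.283, 0.646, -0.087, 0.704]
ft_force: [0.3, 2.3, 1.2]
grip_width: 0.0339
```

```bash
python3 -c "
from h import *
show(); rel(); plan(tw(23.3,71.7),pose(106.5,30),n=3)"
```

```text
t 13.0 p [584.9  34.   74.7] q [ 0.13  0.73  1.71 -0.8   0.78  0.45] tooly yaw 106.4 tilt -0.86 F [0.3 2.3 1.2] M [0.39 0.2  0.  ] g 33.9
rel x 28.5 y -0.6 z 74.7
[0.17, -0.1, -0.02, -0.0, 0.002, 0.004]
[0.17, -0.1, -0.02, -0.0, 0.002, 0.004]
[0.17, -0.1, -0.02, -0.0, 0.002, 0.004]
```

Light contact (about 2.5 N outwards), so I'll carry on along the arc.

Emit:
{"method": "arm_command", "body": {
  "plan": [
    [0.17,-0.1,-0.02,0,0,0,3.4],
    [0.17,-0.1,-0.02,0,0,0,3.4],
    [0.17,-0.1,-0.02,0,0,0,3.4]
  ]
}}

```text
time: 13.38
position: [0.5859, 0.0305, 0.071]
tool_rot: [-0.282, 0.645, -0.085, 0.705]
ft_force: [-1.6, 6.8, 1.8]
grip_width: 0.0341
```

```bash
python3 -c "
from h import *
show(); rel(); plan(tw(19.8,69.7),pose(106.5,30),n=3)"
```

```text
t 13.375 p [585.9  30.5  71. ] q [ 0.12  0.74  1.71 -0.81  0.76  0.45] tooly yaw 106.4 tilt -0.862 F [-1.6  6.8  1.8] M [0.98 0.34 0.03] g 34.1
rel x 24.9 y -0.5 z 71.0
[0.12, -0.12, -0.02, -0.001, 0.003, 0.003]
[0.12, -0.12, -0.02, -0.001, 0.003, 0.003]
[0.12, -0.12, -0.02, -0.001, 0.003, 0.003]
```

Emit:
{"method": "arm_command", "body": {
  "plan": [
    [0.15,-0.17,-0.02,0,0,0,3.4],
    [0.15,-0.17,-0.02,0,0,0,3.4],
    [0.12,-0.17,-0.02,0,0,0,3.4]
  ]
}}

```text
time: 13.75
position: [0.5872, 0.0234, 0.0697]
tool_rot: [-0.282, 0.646, -0.085, 0.705]
ft_force: [-0.7, 1.0, 0.4]
grip_width: 0.0343
```

```bash
python3 -c "
from h import *
show(); rel(); plan(tw(16,68.3),pose(106.5,30),n=3)"
```

```text
t 13.75 p [587.2  23.4  69.7] q [ 0.11  0.74  1.72 -0.81  0.75  0.45] tooly yaw 106.4 tilt -0.862 F [-0.7  1.   0.4] M [0.35 0.15 0.02] g 34.3
rel x 17.7 y 0.2 z 69.7
[0.07, -0.03, 0.01, -0.0, 0.003, 0.003]
[0.07, -0.03, 0.01, -0.0, 0.003, 0.003]
[0.07, -0.03, 0.01, -0.0, 0.003, 0.003]
```

It snapped past: the force fell to 1 N and the tool moved in. I'll push on gently until it leans on the shank.

Emit:
{"method": "arm_command", "body": {
  "plan": [
    [0.12,-0.1,0,0,0,0,3.4],
    [0.12,-0.1,0,0,0,0,3.4],
    [0.1,-0.12,0,0,0,0,3.4]
  ]
}}

```text
time: 14.12
position: [0.5883, 0.02, 0.0681]
tool_rot: [-0.28, 0.645, -0.085, 0.705]
ft_force: [-2.7, 8.7, 4.8]
grip_width: 0.034
```

```bash
python3 -c "
from h import *
show(); rel()"
```

```text
t 14.125 p [588.3  20.   68.1] q [ 0.1   0.74  1.72 -0.82  0.75  0.45] tooly yaw 106.3 tilt -0.863 F [-2.7  8.7  4.8] M [ 1.13  0.45 -0.04] g 34.0
rel x 14.2 y 0.1 z 68.1
```

Firm stop at about 9 N where the loop should lean on the shank. I'll hold briefly, back straight out, and look.

Emit:
{"method": "arm_command", "body": {
  "plan": [
    [0,0,0,0,0,0,3.4],
    [0,0,0,0,0,0,3.4],
    [-0.5,0.87,0,0,0,0,3.4],
    [-1.5,2.6,0,0,0,0,3.4],
    [-3,3.5,0,0,0,0,3.4],
    [-4,2.5,0,0,0,0,3.4],
    [-4,1,0,0,0,0,3.4],
    [0,0,0,0,0,0,3.4]
  ]
}}

```text
time: 15.12
position: [0.5418, 0.1734, 0.1281]
tool_rot: [-0.281, 0.646, -0.086, 0.704]
ft_force: [0.4, -0.2, 0.3]
grip_width: 0.034
```

```bash
python3 -c "
from h import *
show(); rel()
ims=[]
for n in('top','scene'):
    p,d=shot(n); u,v=w2p(n,tw(15,85)).astype(int); ims.append(cv2.resize(p[v-25:v+25,u-33:u+33],None,fx=6,fy=6,interpolation=cv2.INTER_CUBIC))
    P=cloud(n,d)[v-25:v+25,u-33:u+33].reshape(-1,3); Q=P[(P[:,2]>.134)&(P[:,2]<.145)]
    if len(Q): d2=Q.mean(0)[:2]-P0; print(n,'grip top z',np.median(Q[:,2]),d2@U*1e3,len(Q))
cv2.imwrite('pics/c6.png',np.hstack(ims))"
```

```text
t 15.125 p [541.8 173.4 128.1] q [ 0.39  0.67  1.63 -0.64  1.    0.5 ] tooly yaw 106.3 tilt -0.862 F [ 0.4 -0.2  0.3] M [0.23 0.12 0.02] g 34.0
rel x 174.4 y 1.1 z 128.1
top grip top z 0.13780965078198193 -0.22124428584528286 61
scene grip top z 0.1379309501878102 0.15204906680532249 60
```

View pics/c6.png

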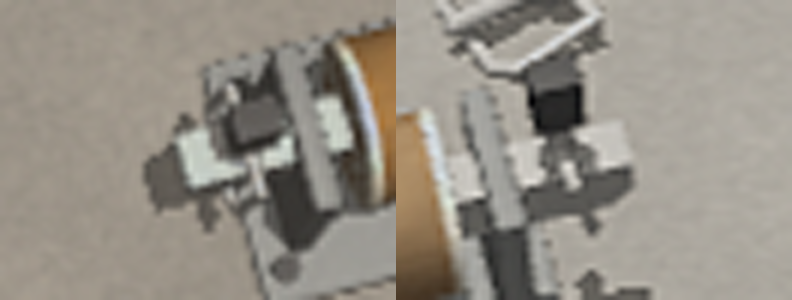

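The pin stands seated and the loop hangs down by the shank; in the right crop the near arm runs from (570,165) to about (592,222). I'll check its angle by projection.

```bash
python3 -c "
from h import *
V=np.array([-U[1],U[0]])
u,v=w2p('scene',tw(15,85)).astype(int)
for phi in(.2,.3,.4,.6):
    for s in(-22,22):
        q=[]
        for r in(10,34.5):
            X=tw(r*np.sin(phi),99-r*np.cos(phi)); X[:2]+=V*s/1000
            a=w2p('scene',X); q.append(((a[0]-u+33.5)*6+396,(a[1]-v+25.5)*6))
        print(phi,s,np.round(q,0).tolist())
p,d=load('scene'); cv2.imwrite('pics/c7.png',cv2.resize(p[v-10:v+20,u-15:u+25],None,fx=18,fy=18,interpolation=cv2.INTER_CUBIC)); print(u,v)"
```

```text
0.2 -22 [[581.0, 201.0], [598.0, 238.0]]
0.2 22 [[554.0, 114.0], [570.0, 152.0]]
0.3 -22 [[584.0, 200.0], [606.0, 235.0]]
0.3 22 [[556.0, 113.0], [578.0, 149.0]]
0.4 -22 [[586.0, 199.0], [614.0, 231.0]]
0.4 22 [[558.0, 112.0], [586.0, 145.0]]
0.6 -22 [[591.0, 196.0], [629.0, 222.0]]
0.6 22 [[563.0, 110.0], [601.0, 136.0]]
243 226
```

View pics/c7.png

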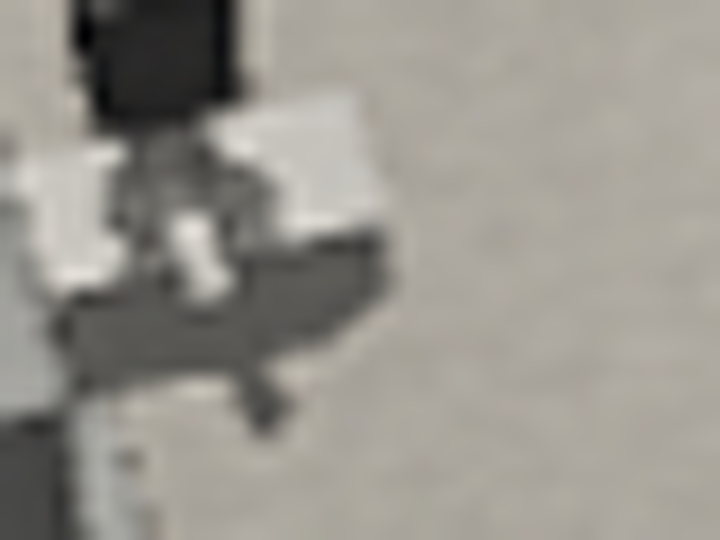

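The end of the arm shows at about (592,235) in 6x crop coordinates. The resting angle predicts (598,238) and 0.2 rad off rest predicts (614,231), so the loop is at rest. The robot is clear, so I'll hand in.

```bash
python3 -c "
from h import *
print(workorder.hand_in()); show()"
```

```text
the job is handed in; nothing more can be done
None
the job is handed in; nothing more can be done
```

The job is handed in: the hitch pin is seated in the spindle's cross hole and its loop is snapped over the free end. It took about 15 s on the robot clock, against the 64 s limit.

- **Insertion:** I found the hole in both camera views and lowered the small pin into it. The flange touched at the height I expected, with about 2–3 N, and the loop was facing outwards.
- **Loop:** With the fingers either side of the spindle, I swung the loop down. The force rose to about 7 N, dropped to 1 N as it snapped past, then met a firm stop at about 10 N against the shank. I then backed out clear.
- **Last checks:** Both cameras put the top of the grip at z ≈ 0.138 m, so its centre is at about 0.125 m (allowed 0.122–0.1285 m). The loop's visible end matches its resting angle in the scene picture. The robot read no contact.
- **Disagreements:** While I was lining up, one reading of the shank tip by eye was about 4 mm off from the depth data. I went with the depth data, and the pin went in without resistance. I did not measure the bystanders afterwards; the arm's path stayed well away from them and no unexpected contact showed up in the force readings.

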